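# Fill the open vial with spacers through the funnel

### The arm

A 7-joint arm with a two-finger parallel gripper is mounted at the origin on the work surface. World frame = base frame: x ahead of the robot, y to its left, z up, the work surface at z = 0. Lengths are in m, angles in rad, forces in N, time in s.
With the tool pointing down it reaches from about 0.425 to 0.95 m from the base axis. Payload 16.7 kg.
Tool frame: the origin (TCP) lies on the mounting face of the last link; the fingertips stand 199 mm ahead of it and the grasp point (between the pads) lies 180 mm ahead of it (r.tip_reach is the distance from the TCP to the fingertips, in m); z points along the fingers, y is the direction in which the jaws open and shut (so a half turn about z gives the same grasp; the last joint's range is limited). The gripper opens to 94 mm and grips with 3 to 60 N. Pads are 16 mm wide; open, the fingers measure 119 mm over their backs; the gripper's body (75 mm by 177 mm) begins 78 mm behind the grasp point.
Start: joints at [-1.327, 0.426, 0.074, 1.606, -0.034, 1.111, -0.067], TCP at [0.259, 0.623, 0.405] pointing down, gripper open.
Joint ranges: [-2.85, 2.85], [-0.5, 2.14], [-1.23, 1.37], [0.21, 2.46], [-1.02, 4.16], [0.16, 2.05], [-2.73, 2.73]. Speed limits (rad/s): [1.89, 1.89, 2.39, 2.39, 3.01, 3.01, 3.01].

### API

Orientations are given as a unit quaternion [x, y, z, w].
In Python, from rig import r, imaging gives the robot as it stands.
- The arm moves only by the tool play_rows, never from a script. Its argument "moves" is a list of rows, each a list of 7 numbers: the gripper command: -1 is shut, 1 is fully open, values between are in proportion, then the shift along the tool's x, y, z as a fraction of full scale, then the turn, a rotation vector about the tool's x, y, z as a fraction of full scale. A call has 1 to 20 rows; each row shifts and turns the commanded pose from where the row before left it, along the tool's axes as they then stand; what a row does not reach is not made up. Full scale, the value 1, is 0.03 m for a shift and 0.1 rad for a turn. A row lasts 1/8 s, in which the tool goes at most 62.5 mm and 10.7 degrees, less where a joint would pass 70% of its speed; a pose out of reach is approached as far as the arm can. A call with a number of a shift or a turn outside -1 to 1 is refused whole. A call with a gripper value outside its range is refused whole. The fingers move at their own pace and stop on an object; "force" is the grip in N (left out, the last holds). Time passes only in rows, so rows that do not move let the fingers close. It gives the time, the measured TCP pose, the force and the opening at its end, in the units of the state.
- r.get_obs(): the state, without advancing time (a new reading comes with each control period).
- imaging.grab_frame(name): name is "side" or "top" or "wrist"; returns the picture (400x640x3 uint8, red, green, blue); there is no depth.
- imaging.camera_model(name): a dict with "camera_matrix" (3x3 intrinsics, pixels), "T" (4x4, takes a point from camera to world coordinates); the wrist camera has in their place "tool_from_camera" (4x4, takes a point from camera to tool coordinates, whose origin is the TCP and whose axes are the flange's). Camera axes: x right, y up, looking along -z (the intrinsics and any distortion apply to the point x, -y, -z); pixel columns grow to the right and rows downward; lengths in m; the calibration is good to about 2 mm. A picture is of the moment at which its call begins: read the wrist's pose just before it. camera_model takes no time and is no camera call.
- r.close_job(): hands the job in, once; it reports no verdict.
The state is a dict: "time_s": time; "qpos": joint angles; "qd": joint speeds; "joint_torque": joint torques, N m; "ee_pos": TCP position; "tool_rot": TCP orientation; "wrist_force": force on the tool from outside, world axes, zero at the start; "moment": the same for the moment, N m; "width": opening from 0.0 (shut) to 1.0 (fully open).
Only numpy, scipy, OpenCV 4.12 (cv2) and the standard library are available. Lean on these libraries where they do the work, as an engineer would, in place of code of your own. Each camera call takes 0.05 s, during which the arm holds its last target. There are 200 camera calls.

### The job

Take the dust cover off the funnel and lay it flat, knob up, on a free spot of the bench, and turn the turntable's knob until its pointer is at the long tick, which brings the open vial under the funnel. Then push the pan's lever over toward the funnel so that all five brass spacers pour through the funnel into the vial, and let the pan return to level. Leave the other things on the bench where they are.

Things in the scene. Friction and masses are not known exactly. Their poses are not given: they have to be found in the camera images.
- station: vial filling station, fixed; origin on the bench under the funnel axis. In its frame: turntable spindle at y = -85 mm; pan hinge at y = 74, z = 155 mm, along x, between uprights at x = +-46 mm. Base 10 mm thick, x +-65 mm, y -130..170 mm, and round (radius 75 mm) about the spindle; the turntable reaches 110 mm from the spindle, its vials 99 mm high.
- funnel_mouth (a point): centre of the funnel's mouth, level with its rim: 112 mm wide, 165 mm above the bench; cone narrowing to a spout 32 mm wide inside that ends 104 mm above the bench
- dial_mark (a point): the long white tick of the fixed black dial plate (radius 27 mm, top 150 mm above the bench) under the turntable's knob; it lies on the side of the funnel; shorter ticks all round
- turntable (a joint): angle of the turntable, its vials and its knob, rad, counter-clockwise from above positive; 0 = the open vial is under the funnel's spout and the knob's white pointer line is over the long tick; stops at -0.35 and 2.7. Stiff: stays where it is left.
- dial_grip (a point): on the spindle's axis, 190 mm above the bench: height to grip the black bar knob (bar 44 mm long, 14 mm wide, z 168..202 mm). The point's y axis lies along the bar and points to the open vial, as the white line on top does. Turns with the turntable.
- vial_in (a point): centre of the inner floor of the open vial (clear, inside width 40 mm, 71 mm deep, rim 99 mm above the bench, 85 mm from the spindle). The two other vials of the turntable, 120 degrees away, are full and have white caps.
- pan (a joint): angle of the tipping steel pan, rad: 0 = level (rest, a spring returns it), 1.10 = fully tipped toward the funnel. Tipping swings the pouring end over the funnel.
- pan_floor (a point): middle of the pan's floor (inside 58 mm wide along x, 105 mm long along y, walls 24 mm, open at the end towards the funnel); floor 195 mm above the bench when level; it is clear of the cover then, 4 mm beside it
- lever_tip (a point): centre of the black ball (20 mm) on the pan's lever, a rod 90 mm long from the hinge axis at station x = -60 mm. At rest it leans 30 degrees away from the funnel (ball at station y = 119 mm, 233 mm above the bench); pushing the ball about 90 mm towards the funnel (station -y), level, with about 3 N tips the pan fully
- cover: the funnel's dust cover: aluminium disc 116 mm across, 4 mm thick, with a black knob 18 mm wide that stands 34 mm above the disc. Origin: centre of the disc's underside; z up. At the start it lies on the funnel's rim.
- flux_bottle: bystander: amber bottle, 48 mm wide, 170 mm high, standing; origin at its foot
- solder_spool: bystander: metal spool, 60 mm wide, 46 mm high; origin at its foot
- tip_cleaner: bystander: dark round pot with brass wool, 70 mm wide, 45 mm high; origin at its foot
- screwdriver: bystander: screwdriver, 160 mm long along its x axis, lying; origin at its middle
- circuit_board: bystander: green board, 100 (x) by 70 (y) by 14 mm; origin under its middle
- carton: bystander: small carton, 70 (x) by 50 (y) by 60 mm; origin under its middle
- paste_jar: bystander: white jar, 52 mm wide, 55 mm high; origin at its foot
- spacer0: one of five brass spacers in the pan, a cylinder 11 mm wide and 10 mm high; origin: centre of its underside
- spacer1: one of five brass spacers in the pan, a cylinder 11 mm wide and 10 mm high; origin: centre of its underside
- spacer2: one of five brass spacers in the pan, a cylinder 11 mm wide and 10 mm high; origin: centre of its underside
- spacer3: one of five brass spacers in the pan, a cylinder 11 mm wide and 10 mm high; origin: centre of its underside
- spacer4: one of five brass spacers in the pan, a cylinder 11 mm wide and 10 mm high; origin: centre of its underside
Not all that is in view belongs to the job. What is meant by the cover is not orange or red, and is the smaller of those in its own colour.

How it is judged:
By the outcome, as a careful person would: the job done as asked, in the order asked, and still so for the second after the job is handed in, with the robot touching nothing.
It also fails if it takes over 72 s, if anything falls off the work surface, if the arm or the gripper's body presses on something with over 40 N, if the wrist force passes 120 N, or if a joint passes its speed limit or range.

## Working session

There is one attempt and no reset: what is moved stays moved. The work goes in short steps, Python scripts to look and compute and a tool call to move; the robot and the scene stay as the last step left them, time stands still between calls to the robot, and variables do not carry over. Pictures are saved under pics/ and viewed, about 8 in all and at most 12, crops included, and the job is handed in when it is done.

Besides the shell and the picture viewer there is one more tool, called as name([rows], argument=value, ...), one row to a line, values as JSON. play_rows: Moves the arm, as the interface text tells. Its arguments: {"type":"object","properties":{"moves":{"type":"array","items":{"type":"array","items":{"type":"number","minimum":-1,"maximum":1}}},"force":{"type":"number"}},"required":["moves"]}

```bash
mkdir -p pics
cat > h.py <<'E'
from rig import r, imaging
import numpy as np, cv2
from scipy.spatial.transform import Rotation as R
def grab(n,f):
    o=r.get_obs(); im=imaging.grab_frame(n); cv2.imwrite(f'pics/{f}.png',im[:,:,::-1]); return o,im
def T(n,o=None):
    m=imaging.camera_model(n); K=np.array(m['camera_matrix'])
    if n=='wrist':
        W=np.eye(4);W[:3,:3]=R.from_quat(o['tool_rot']).as_matrix();W[:3,3]=o['ee_pos']
        return K,W@np.array(m['tool_from_camera'])
    return K,np.array(m['T'])
def ray(K,M,u,v):
    d=np.linalg.inv(K)@[u,v,1]; d=M[:3,:3]@[d[0],-d[1],-d[2]]; return M[:3,3],d/np.linalg.norm(d)
def onz(K,M,u,v,z):
    c,d=ray(K,M,u,v); return c+d*(z-c[2])/d[2]
def proj(K,M,p):
    q=M[:3,:3].T@(np.array(p)-M[:3,3]); q=K@[q[0],-q[1],-q[2]]; return q[:2]/q[2]
def meet(a,b):
    (c1,d1),(c2,d2)=a,b
    s=np.linalg.lstsq(np.c_[d1,-d2],c2-c1,rcond=None)[0]; p,q=c1+s[0]*d1,c2+s[1]*d2
    return (p+q)/2,np.linalg.norm(p-q)
E
python3 - <<'E'
from h import *
np.set_printoptions(precision=3,suppress=True)
for n in('top','side'):
    grab(n,n+'0'); print(T(n)); print({k for k in imaging.camera_model(n)})
print(imaging.camera_model('wrist')); print(r.get_obs())
E
```

```text
(array([[509.507,   0.   , 319.249],
       [  0.   , 509.507, 201.703],
       [  0.   ,   0.   ,   1.   ]]), array([[ 0.02 ,  0.996, -0.088,  0.383],
       [-1.   ,  0.021,  0.011, -0.035],
       [ 0.013,  0.088,  0.996,  1.62 ],
       [ 0.   ,  0.   ,  0.   ,  1.   ]]))
{'camera_matrix', 'T'}
(array([[421.191,   0.   , 314.975],
       [  0.   , 421.191, 200.838],
       [  0.   ,   0.   ,   1.   ]]), array([[ 0.705,  0.553, -0.444, -0.058],
       [-0.709,  0.549, -0.443, -0.596],
       [-0.001,  0.627,  0.779,  1.129],
       [ 0.   ,  0.   ,  0.   ,  1.   ]]))
{'camera_matrix', 'T'}
{'camera_matrix': array([[296.912,   0.   , 318.562],
       [  0.   , 296.912, 204.826],
       [  0.   ,   0.   ,   1.   ]]), 'tool_from_camera': array([[-0.001,  0.962,  0.273,  0.079],
       [ 1.   ,  0.   ,  0.001,  0.   ],
       [ 0.   ,  0.273, -0.962,  0.021],
       [ 0.   ,  0.   ,  0.   ,  1.   ]])}
{'time_s': 0.1, 'qpos': array([-1.327,  0.427,  0.074,  1.607, -0.034,  1.111, -0.067]), 'qd': array([-0.002, -0.002,  0.001,  0.001, -0.001,  0.   ,  0.001]), 'joint_torque': array([  0.009, -93.747,   3.677, -45.504,  -0.049,   0.017,   0.   ]), 'ee_pos': array([0.259, 0.623, 0.404]), 'tool_rot': array([ 0.196,  0.981, -0.001, -0.   ]), 'wrist_force': array([ 0.399,  0.176, -0.293]), 'moment': array([-0.01 ,  0.033, -0.042]), 'width': 1.000596938186679}
```

View pics/top0.png

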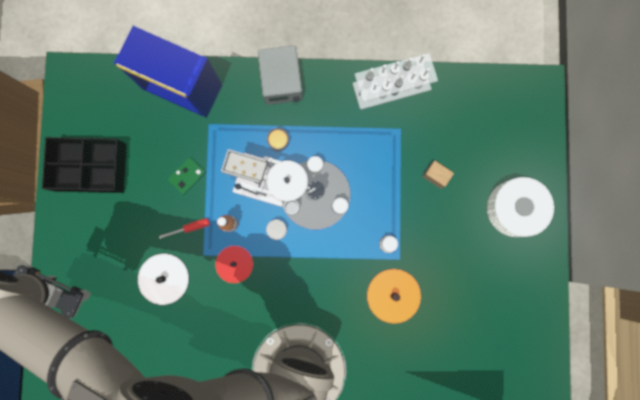

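View pics/side0.png

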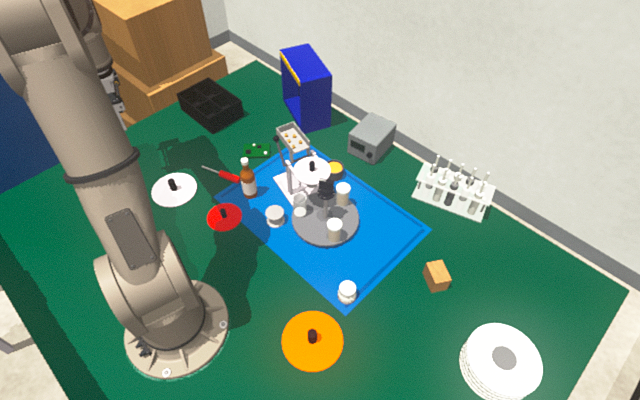

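Top view: white cover on the funnel at about (288,181), turntable knob (317,187), pan (245,165), and bigger white, red and orange decoy covers. Side view: cover (312,170), dial knob (325,188), pan (293,138). I'll zoom in on both.

Run:
```python
import cv2,numpy as np
a=cv2.imread('pics/top0.png')[115:265,205:405]; b=cv2.imread('pics/side0.png')[110:255,230:390]
a=cv2.resize(a,(800,600),interpolation=3)
cv2.imwrite('pics/c1.png',a)
cv2.imwrite('pics/c2.png',cv2.resize(b,(660,598),interpolation=3))
```

```text
(no output)
```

View pics/c1.png

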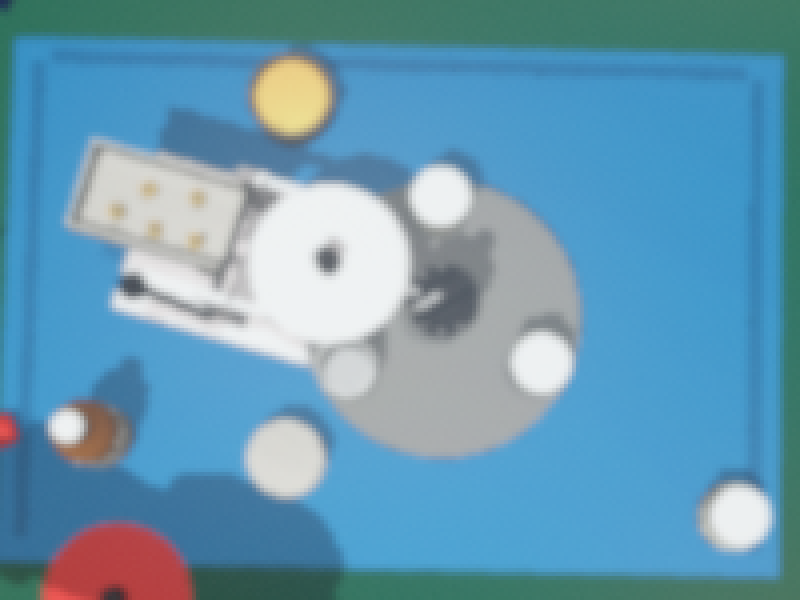

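View pics/c2.png

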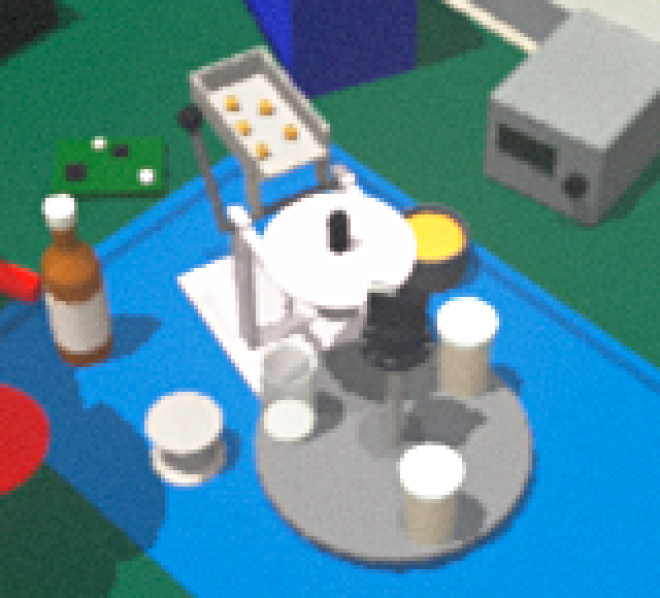

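Crop of top: cover centre (329,263), knob (327,255), lever ball (132,286), dial knob ~(437,298) with white line, open vial (348,372). Crop of side: cover knob top (338,215), ball (190,118), dial knob (392,305), open vial rim (290,362).

Run:
```python
from h import *
np.set_printoptions(precision=4,suppress=True)
K,M=T('top');K2,M2=T('side')
P=dict(knobtop=((327,255),(338,213)),cover=((329,263),(338,248)),ball=((132,286),(190,118)),openvial=((348,372),(290,355)),cap1=((441,194),(468,322)),cap2=((543,361),(432,470)))
for k,(a,b) in P.items():
    a=np.array(a)/4+[205,115]-.4; b=np.array(b)/4.125+[230,110]-.4
    print(k,*meet(ray(K,M,*a),ray(K2,M2,*b)))
def t(u,v,z): return onz(K,M,u/4+204.6,v/4+114.6,z)
print('turntable disc c',t(443,319,.02)); 
for n,p,z in [('paste jar?',(735,516),.055),('spool',(286,457),.046),('cleaner',(292,97),.045),('bottle',(67,425),.17),('redcover',(117,595),.01)]: print(n,t(*p,z))
im=cv2.cvtColor(cv2.imread('pics/top0.png'),cv2.COLOR_BGR2HSV)
for u,v in [(205,125),(400,128),(400,258),(208,256),(437,175),(395,296)]: print(u,v,onz(K,M,u,v,0))
```

```text
knobtop [0.5696 0.0431 0.2075] 0.0027611768736658425
cover [0.5691 0.0434 0.1699] 0.0021822211394916012
ball [0.5422 0.1736 0.2347] 0.0014578190380405683
openvial [0.4976 0.028  0.1175] 0.004270911149113087
cap1 [ 0.633  -0.0358  0.0965] 0.0021546926993189297
cap2 [ 0.5078 -0.1147  0.0994] 0.0024483036770322174
turntable disc c [ 0.5468 -0.0403  0.02  ]
paste jar? [ 0.3963 -0.2671  0.055 ]
spool [0.4346 0.0785 0.046 ]
cleaner [0.7164 0.0818 0.045 ]
bottle [0.45   0.2255 0.17  ]
redcover [0.3251 0.2103 0.01  ]
205 125 [0.7658 0.3202 0.    ]
400 128 [ 0.7708 -0.3099  0.    ]
400 258 [ 0.3521 -0.3126  0.    ]
208 256 [0.3461 0.2939 0.    ]
437 175 [ 0.6199 -0.4301  0.    ]
395 296 [ 0.2329 -0.2976  0.    ]
```

play_rows([
  [1, 0, 0, -0.26, 0, 0, 0.96],
  [1, 0, 0, -0.26, 0, 0, 0.96],
  [1, 0, 0, -0.26, 0, 0, 0.96],
  [1, 0, 0, -0.26, 0, 0, 0.96],
  [1, 0, 0, -0.26, 0, 0, 0.96],
  [1, 0, 0, -0.26, 0, 0, 0.96],
  [1, 0, 0, -0.26, 0, 0, 0.96],
  [1, 0, 0, -0.26, 0, 0, 0.96],
  [1, 0, 0, -0.26, 0, 0, 0.96],
  [1, 0, 0, -0.26, 0, 0, 0.96],
  [1, 0, 0, -0.26, 0, 0, 0.96],
  [1, 0, 0, -0.26, 0, 0, 0.96],
  [1, 0, 0, -0.26, 0, 0, 0.96],
  [1, 0, 0, -0.26, 0, 0, 0.96],
  [1, 0, 0, -0.26, 0, 0, 0.96],
])

```text
time_s: 1.98
ee_pos: [0.2589, 0.6233, 0.5216]
tool_rot: [0.795, 0.607, -0.0, 0.0]
wrist_force: [0.2, -0.4, 0.4]
width: 1.0
```

```bash
cat >> h.py <<'E'
def go(x,y,z,yaw=None,dz=True):
    "total tool-axis units to TCP target, after fixing tilt; yaw = world deg of tool y"
    o=r.get_obs(); m=R.from_quat(o['tool_rot']).as_matrix()
    u=m.T@(np.array([x,y,z])-o['ee_pos'])/.03
    cy=np.degrees(np.arctan2(m[1,1],m[0,1])); 
    rz=None if yaw is None else -np.radians((yaw-cy+90)%180-90)/.1
    print('pos',o['ee_pos'].round(4),'t',o['time_s'],'yaw',round(cy,2),'tilt z',m[:,2].round(4),'units',u.round(2),'rz',rz,'F',o['wrist_force'].round(1),'q7',o['qpos'].round(2))
E
python3 -c "
from h import *
go(.569,.0434,.52,-15)"
```

```text
pos [0.2589 0.6233 0.5216] t 1.975 yaw -15.25 tilt z [-2.e-04 -7.e-04 -1.e+00] units [-15.93  15.06   0.06] rz -0.04442849110697795 F [ 0.2 -0.4  0.4] q7 [-1.54  0.37  0.37  1.47 -0.13  1.33 -1.43]
```

play_rows([
  [1, -0.4, 0.38, 0, 0, 0, 0],
  [1, -0.8, 0.76, 0, 0, 0, 0],
  [1, -0.9, 0.85, 0, 0, 0, 0],
  [1, -0.9, 0.85, 0, 0, 0, 0],
  [1, -0.9, 0.85, 0, 0, 0, 0],
  [1, -0.9, 0.85, 0, 0, 0, 0],
  [1, -0.9, 0.85, 0, 0, 0, 0],
  [1, -0.9, 0.85, 0, 0, 0, 0],
  [1, -0.9, 0.85, 0, 0, 0, 0],
  [1, -0.9, 0.85, 0, 0, 0, 0],
  [1, -0.9, 0.85, 0, 0, 0, 0],
  [1, -0.9, 0.85, 0, 0, 0, 0],
  [1, -0.9, 0.85, 0, 0, 0, 0],
  [1, -0.9, 0.85, 0, 0, 0, 0],
  [1, -0.9, 0.85, 0, 0, 0, 0],
  [1, -0.9, 0.85, 0, 0, 0, 0],
  [1, -0.9, 0.85, 0, 0, 0, 0],
  [1, -0.8, 0.76, 0, 0, 0, 0],
  [1, -0.4, 0.38, 0, 0, 0, 0],
  [1, 0, 0, 0, 0, 0, 0],
])

```text
time_s: 4.47
ee_pos: [0.5701, 0.0435, 0.5212]
tool_rot: [0.794, 0.608, -0.0, -0.0]
wrist_force: [0.1, 0.1, 0.2]
width: 0.999
```

Run:
```python
from h import *
go(.569,.0434,.52,-15)
o,im=grab('wrist','w1')
K,M=T('wrist',o)
for p in [(.569,.0434,.169),(.569,.0434,.203),(.547,-.04,.202),(.5422,.1736,.2335)]: print(proj(K,M,p).round(1))
```

```text
pos [0.5701 0.0435 0.5212] t 4.475 yaw -15.13 tilt z [-7.e-04 -5.e-04 -1.e+00] units [-0.01 -0.03  0.04] rz -0.02256875425753453 F [0.1 0.1 0.2] q7 [-0.83  0.2   0.77  1.72 -0.15  1.27 -0.3 ]
[317.4 192.7]
[317.3 200.3]
[317.9 274.5]
[244.7  71.6]
```

View pics/w1.png

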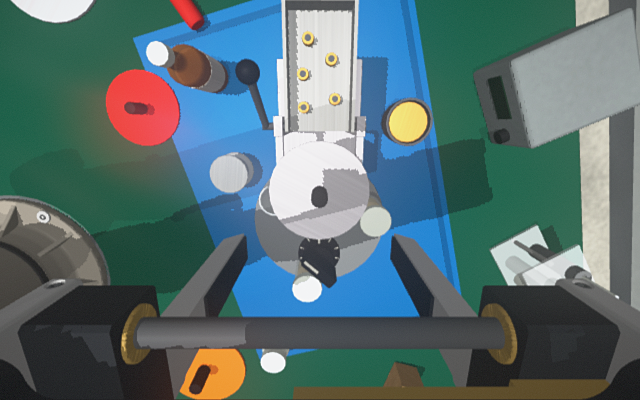

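Wrist view: cover knob at (320,197), 2 px from the prediction; dial plate (320,252), ball (247,71) — both agree to ~2 mm. Descending on the cover's knob.

play_rows([
  [1, 0, 0.03, 0.5, 0, 0, 0],
  [1, 0, 0, 0.9, 0, 0, 0],
  [1, 0, 0, 0.9, 0, 0, 0],
  [1, 0, 0, 0.9, 0, 0, 0],
  [1, 0, 0, 0.9, 0, 0, 0],
  [1, 0, 0, 0.6, 0, 0, 0],
  [1, 0, 0, 0.25, 0, 0, 0],
  [-1, 0, 0, 0, 0, 0, 0],
  [-1, 0, 0, 0, 0, 0, 0],
  [-1, 0, 0, 0, 0, 0, 0],
  [-1, 0, 0, 0, 0, 0, 0],
  [-1, 0, 0, 0, 0, 0, 0],
  [-1, 0, 0, 0, 0, 0, 0],
  [-1, 0, 0, 0, 0, 0, 0],
], force=25)

```text
time_s: 6.28
ee_pos: [0.5712, 0.0452, 0.3732]
tool_rot: [0.794, 0.608, -0.0, 0.0]
wrist_force: [-0.4, 0.7, 1.1]
width: 0.29
```

```bash
python3 -c "
from h import *
print(r.get_obs()['width']*94); go(.63,-.22,.52,-15)"
```

```text
27.244384193437266
pos [0.5712 0.0452 0.3732] t 6.275 yaw -15.07 tilt z [-0.e+00 -1.e-04 -1.e+00] units [-8.03  4.19 -4.89] rz -0.012733137726898618 F [-0.4  0.7  1.1] q7 [-0.76  0.35  0.71  1.9  -0.28  0.98 -0.19]
```

play_rows([
  [-1, 0, 0, 0, 0, 0, 0],
  [-1, 0, 0, 0, 0, 0, 0],
  [-1, 0, 0, 0, 0, 0, 0],
  [-1, 0, 0, 0, 0, 0, 0],
  [-1, 0, 0, -0.2, 0, 0, 0],
  [-1, 0, 0, -0.4, 0, 0, 0],
  [-1, 0, 0, -0.7, 0, 0, 0],
  [-1, 0, 0, -0.9, 0, 0, 0],
  [-1, 0, 0, -0.9, 0, 0, 0],
  [-1, 0, 0, -0.9, 0, 0, 0],
])

```text
time_s: 7.52
ee_pos: [0.5711, 0.045, 0.495]
tool_rot: [0.794, 0.608, 0.0, 0.0]
wrist_force: [-0.5, -0.6, -1.0]
width: 0.184
```

```bash
python3 -c "
from h import *
print(r.get_obs()['width']*94); go(.63,-.22,.50,-15); grab('wrist','w2')"
```

```text
17.289736832359843
pos [0.5711 0.045  0.495 ] t 7.525 yaw -15.09 tilt z [ 6.e-04  2.e-04 -1.e+00] units [-8.02  4.2  -0.17] rz -0.015608651598806719 F [-0.5 -0.6 -1. ] q7 [-0.83  0.23  0.77  1.76 -0.17  1.22 -0.28]
```

View pics/w2.png

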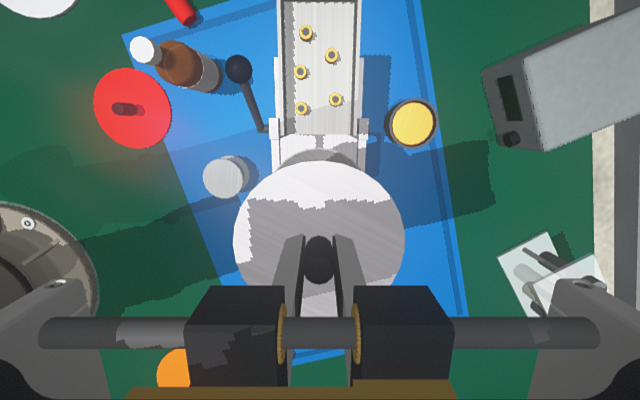

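The cover is held level, centred at (318,240). Carrying it to the free spot.

play_rows([
  [-1, -0.4, 0.2, 0, 0, 0, 0],
  [-1, -0.7, 0.4, 0, 0, 0, 0],
  [-1, -0.9, 0.5, 0, 0, 0, 0],
  [-1, -0.9, 0.5, 0, 0, 0, 0],
  [-1, -0.9, 0.5, 0, 0, 0, 0],
  [-1, -0.9, 0.5, 0, 0, 0, 0],
  [-1, -0.9, 0.5, 0, 0, 0, 0],
  [-1, -0.9, 0.4, 0, 0, 0, 0],
  [-1, -0.7, 0.4, 0, 0, 0, 0],
  [-1, -0.5, 0.2, 0, 0, 0, 0],
  [-1, -0.3, 0.1, 0, 0, 0, 0],
  [-1, 0, 0, 0.5, 0, 0, 0],
  [-1, 0, 0, 0.9, 0, 0, 0],
  [-1, 0, 0, 0.9, 0, 0, 0],
  [-1, 0, 0, 0.9, 0, 0, 0],
  [-1, 0, 0, 0.9, 0, 0, 0],
  [-1, 0, 0, 0.9, 0, 0, 0],
  [-1, 0, 0, 0.9, 0, 0, 0],
  [-1, 0, 0, 0.9, 0, 0, 0],
  [-1, 0, 0, 0.9, 0, 0, 0],
])

```text
time_s: 10.07
ee_pos: [0.6302, -0.2179, 0.2604]
tool_rot: [0.793, 0.609, -0.0, -0.0]
wrist_force: [-0.3, -0.7, -1.2]
width: 0.188
```

```bash
python3 -c "
from h import *
print(r.get_obs()['width']*94); go(.63,-.22,.209,-15)"
```

```text
17.691538661686955
pos [ 0.6302 -0.2179  0.2604] t 10.075 yaw -15.0 tilt z [-8.e-04  4.e-04 -1.e+00] units [-0.07  0.01  1.71] rz 0.00029698240334398007 F [-0.3 -0.7 -1.2] q7 [-0.22  0.66  0.66  1.77 -0.5   0.89  0.39]
```

play_rows([
  [-1, 0, 0, 0.6, 0, 0, 0],
  [-1, 0, 0, 0.5, 0, 0, 0],
  [-1, 0, 0, 0.3, 0, 0, 0],
  [-1, 0, 0, 0.2, 0, 0, 0],
  [-1, 0, 0, 0, 0, 0, 0],
])

```text
time_s: 10.7
ee_pos: [0.6305, -0.2194, 0.2142]
tool_rot: [0.794, 0.608, -0.0, 0.0]
wrist_force: [0.1, 0.1, -0.3]
width: 0.186
```

play_rows([
  [-1, 0, 0, 0.07, 0, 0, 0],
  [-1, 0, 0, 0.07, 0, 0, 0],
  [-1, 0, 0, 0, 0, 0, 0],
])

```text
time_s: 11.08
ee_pos: [0.6305, -0.2193, 0.2099]
tool_rot: [0.794, 0.608, -0.0, -0.0]
wrist_force: [-0.3, -0.2, -1.8]
width: 0.185
```

play_rows([
  [-1, 0, 0, 0.05, 0, 0, 0],
  [-1, 0, 0, 0.05, 0, 0, 0],
  [-1, 0, 0, 0, 0, 0, 0],
])

```text
time_s: 11.45
ee_pos: [0.6305, -0.2195, 0.2081]
tool_rot: [0.794, 0.608, 0.0, -0.0]
wrist_force: [-5.9, 3.5, 18.3]
width: 0.189
```

play_rows([
  [-0.1, 0, 0, -0.05, 0, 0, 0],
  [-0.1, 0, 0, 0, 0, 0, 0],
  [-0.1, 0, 0, 0, 0, 0, 0],
  [-0.1, 0, 0, 0, 0, 0, 0],
  [-0.1, 0, 0, -0.4, 0, 0, 0],
  [-0.1, 0, 0, -0.8, 0, 0, 0],
  [-0.1, 0, 0, -1, 0, 0, 0],
  [-0.1, 0, 0, -1, 0, 0, 0],
  [-0.1, 0, 0, -1, 0, 0, 0],
  [-0.1, 0, 0, -1, 0, 0, 0],
  [-0.1, 0, 0, -1, 0, 0, 0],
  [-0.1, 0, 0, -1, 0, 0, 0],
  [-0.1, 0, 0, -1, 0, 0, 0],
  [-0.1, 0, 0, -0.7, 0, 0, 0],
])

```text
time_s: 13.2
ee_pos: [0.6299, -0.2198, 0.4789]
tool_rot: [0.794, 0.608, 0.001, 0.001]
wrist_force: [0.4, 0.3, -0.5]
width: 0.449
```

```bash
python3 -c "
from h import *
print(r.get_obs()['width']*94); go(.547,-.040,.45,32.5)"
```

```text
42.17232698353858
pos [ 0.6299 -0.2198  0.4789] t 13.2 yaw -15.11 tilt z [ 2.4e-03 -3.0e-04 -1.0e+00] units [ 5.06 -4.23  0.95] rz -8.310294037053012 F [ 0.4  0.3 -0.5] q7 [-0.32  0.45  0.8   1.57 -0.34  1.26  0.27]
```

play_rows([
  [-0.1, 0.4, -0.3, 0, 0, 0, 0],
  [-0.1, 0.8, -0.7, 0, 0, 0, 0],
  [-0.1, 0.9, -0.8, 0, 0, 0, 0],
  [-0.1, 0.9, -0.8, 0, 0, 0, 0],
  [-0.1, 0.9, -0.8, 0, 0, 0, 0],
  [-0.1, 0.8, -0.6, 0, 0, 0, 0],
  [-0.1, 0.4, -0.2, 0, 0, 0, 0],
  [-0.1, 0, 0, 0, 0, 0, -0.6],
  [-0.1, 0, 0, 0, 0, 0, -0.9],
  [-0.1, 0, 0, 0, 0, 0, -0.9],
  [-0.1, 0, 0, 0, 0, 0, -0.9],
  [-0.1, 0, 0, 0, 0, 0, -0.9],
  [-0.1, 0, 0, 0, 0, 0, -0.9],
  [-0.1, 0, 0, 0, 0, 0, -0.9],
  [-0.1, 0, 0, 0, 0, 0, -0.9],
  [-0.1, 0, 0, 0, 0, 0, -0.9],
  [-0.1, 0, 0, 0, 0, 0, -0.5],
  [-0.1, 0, 0, 0, 0, 0, 0],
])

```text
time_s: 15.45
ee_pos: [0.5485, -0.0391, 0.4754]
tool_rot: [0.481, 0.876, -0.0, -0.0]
wrist_force: [0.2, -0.4, -0.2]
width: 0.451
```

Run:
```python
from h import *
go(.547,-.040,.45,32.5); o,im=grab('wrist','w3'); K,M=T('wrist',o)
q=proj(K,M,(.547,-.04,.202)); print(q, proj(K,M,(.547,-.04,.15)))
u,v=q.astype(int); print(u,v)
c=im[max(v-60,0):v+60,u-80:u+80,::-1]; cv2.imwrite('pics/w3c.png',cv2.resize(c,None,fx=5,fy=5,interpolation=3))
```

```text
pos [ 0.5485 -0.0391  0.4754] t 15.45 yaw 32.44 tilt z [-2.e-04 -1.e-04 -1.e+00] units [ 0.   -0.06  0.85] rz -0.011301082795960924 F [ 0.2 -0.4 -0.2] q7 [-0.64  0.18  0.69  1.83 -0.13  1.17  0.66]
[316.40187885 212.70485514] [316.75086974 198.0643821 ]
316 212
```

View pics/w3c.png

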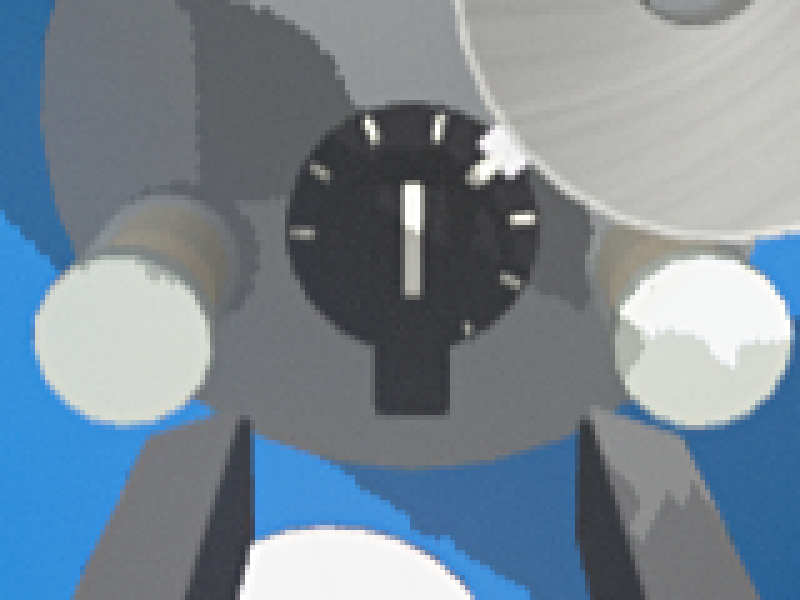

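Dial seen from above: bar vertical in the image at u=412 (aligned with the jaws), centre ≈(412,297), dial centre (413,223), long tick ≈(487,168) crop coordinates. I'll measure the turn needed via rays.

Run:
```python
from h import *
np.set_printoptions(precision=4,suppress=True)
K,M=T('wrist',r.get_obs())
f=lambda u,v,z:onz(K,M,236+u/5-.4,152+v/5-.4,z)
P=[(302,233),(320,172),(371,130),(438,127),(484,171),(522,218),(508,281),(467,328)]
X=np.array([f(*p,.15)[:2] for p in P])
A=np.c_[2*X,np.ones(len(X))];s=np.linalg.lstsq(A,(X**2).sum(1),rcond=None)[0];c=s[:2]
print(c,np.sqrt(s[2]+c@c),np.degrees(np.arctan2(*(X-c).T[::-1])))
a,b=f(412,182,.202),f(412,297,.202);print(a,b,np.degrees(np.arctan2(*(a-b)[1::-1])))
a,b=f(412,182,.202),f(412,413,.202);print((a+b)/2)
im=cv2.imread('pics/w3.png');g=im.min(2)[152:272,236:396]
print(np.array2string(g[22:42,88:112]))
```

```text
[ 0.5481 -0.0403] 0.02340666483399244 [-149.4724  175.7244  141.605   108.1414   74.5159   41.9176    7.2406
  -26.4211]
[ 0.5361 -0.0201  0.202 ] [ 0.5473 -0.0378  0.202 ] 122.32919892006738
[ 0.5476 -0.0383  0.202 ]
[[104  68  82  84 105 129 146 146 144 153 183 210 193 175 173 175 174 174
  173 169 169 168 171 169]
 [194  94  57  55  63  85 106 127 143 145 155 204 203 177 167 167 166 168
  169 168 170 168 169 173]
 [171  80  56  59  59  60  65  83 113 136 144 180 202 186 164 162 166 167
  169 169 171 172 174 175]
 [144  63  58  62  63  64  56  55  64  98 173 232 225 203 185 169 171 170
  172 174 172 175 175 175]
 [135  56  60  64  64  64  60  55  68 148 237 248 242 220 200 182 170 172
  174 171 171 174 174 172]
 [105  54  60  65  64  61  57  66 157 240 249 245 244 238 214 197 174 169
  171 171 170 171 169 169]
 [ 73  58  63  62  63  61  58 114 245 254 246 243 242 240 223 207 187 167
  165 167 168 167 169 170]
 [ 55  61  64  64  62  63  60  95 215 252 245 242 241 240 237 223 202 178
  167 169 174 170 172 175]
 [ 53  54  63  66  63  63  57  58 118 208 232 240 240 233 239 237 217 198

[... 438 characters left out ...]
53  52  50  62 127 172 182 239 204 108  53  69 145 150  78  54  70
   92  93 116 170 205 202]
 [ 53  51  52  52  53  96 134 152 151 101  59  54  53  68  66  56  60  68
   95  94  90 114 157 201]
 [ 58  54  54  52  50  55  77  96  69  58  57  62  63  59  58  62  59  64
   83  97  95  92 105 153]
 [ 60  57  52  56  54  53  52  53  51  54  57  65  66  62  62  62  63  63
   74  95  96  94  92 107]
 [ 65  56  55  55  54  56  53  55  54  53  56  63  65  64  64  63  62  65
   67  94  99  98  93  91]
 [ 62  56  55  55  56  57  55  53  53  55  53  61  63  64  62  62  61  59
   61  91  98  96  97  96]
 [ 64  56  55  56  55  56  55  56  60  57  52  58  63  60  57  56  54  60
   60  79  95  97  96  95]]
```

play_rows([
  [-0.1, 0, 0, 0.5, 0, 0, 0],
  [-0.1, 0, 0, 0.9, 0, 0, 0],
  [-0.1, 0, 0, 0.9, 0, 0, 0],
  [-0.1, 0, 0, 0.8, 0, 0, 0],
  [-0.1, 0, 0, 0.4, 0, 0, 0],
  [-0.1, 0, 0, 0, 0, 0, 0],
])

```text
time_s: 16.25
ee_pos: [0.5484, -0.0388, 0.3697]
tool_rot: [0.481, 0.877, -0.001, -0.0]
wrist_force: [-0.0, 0.7, -0.1]
width: 0.447
```

play_rows([
  [-1, 0, 0, 0, 0, 0, 0],
  [-1, 0, 0, 0, 0, 0, 0],
  [-1, 0, 0, 0, 0, 0, 0],
  [-1, 0, 0, 0, 0, 0, 0],
  [-1, 0, 0, 0, 0, 0, 0],
  [-1, 0, 0, 0, 0, 0, 0],
], force=40)

```text
time_s: 17.0
ee_pos: [0.5482, -0.0393, 0.3709]
tool_rot: [0.481, 0.877, -0.0, -0.0]
wrist_force: [-6.4, -1.8, 8.4]
width: 0.148
```

play_rows([
  [-1, 0, 0, 0, 0, 0, 0.3],
  [-1, 0, 0, 0, 0, 0, 0.6],
  [-1, 0, 0, 0, 0, 0, 0.7],
  [-1, 0, 0, 0, 0, 0, 0.7],
  [-1, 0, 0, 0, 0, 0, 0.7],
  [-1, 0, 0, 0, 0, 0, 0.7],
  [-1, 0, 0, 0, 0, 0, 0.7],
  [-1, 0, 0, 0, 0, 0, 0.7],
  [-1, 0, 0, 0, 0, 0, 0.7],
  [-1, 0, 0, 0, 0, 0, 0.7],
  [-1, 0, 0, 0, 0, 0, 0.7],
  [-1, 0, 0, 0, 0, 0, 0.6],
  [-1, 0, 0, 0, 0, 0, 0.53],
  [-1, 0, 0, 0, 0, 0, 0],
  [-1, 0, 0, 0, 0, 0, 0],
])

```text
time_s: 18.88
ee_pos: [0.5481, -0.0394, 0.3709]
tool_rot: [0.795, 0.607, -0.0, -0.0]
wrist_force: [-9.3, -2.8, 10.9]
width: 0.15
```

```bash
python3 -c "
from h import *
print(r.get_obs()['width']*94,r.get_obs()['moment']); go(.547,-.040,.37,-15.2)"
```

```text
14.062643994561638 [-0.59560927  2.05940584  0.00246443]
pos [ 0.5481 -0.0394  0.3709] t 18.875 yaw -15.28 tilt z [-1.4e-03  2.0e-04 -1.0e+00] units [-0.03 -0.03  0.03] rz -0.014307775070460653 F [-9.3 -2.8 10.9] q7 [-0.73  0.34  0.85  1.96 -0.31  0.97  0.  ]
```

play_rows([
  [-0.1, 0, 0, 0, 0, 0, 0],
  [-0.1, 0, 0, 0, 0, 0, 0],
  [-0.1, 0, 0, 0, 0, 0, 0],
  [-0.1, 0, 0, 0, 0, 0, 0],
  [-0.1, 0, 0, -0.4, 0, 0, 0],
  [-0.1, 0, 0, -0.8, 0, 0, 0],
  [-0.1, 0, 0, -1, 0, 0, 0],
  [-0.1, 0, 0, -1, 0, 0, 0],
  [-0.1, 0, 0, -0.6, 0, 0, 0],
  [-0.1, 0, 0, 0, 0, 0, 0],
])

```text
time_s: 20.12
ee_pos: [0.5488, -0.0388, 0.4855]
tool_rot: [0.795, 0.607, 0.001, 0.0]
wrist_force: [0.2, 0.7, -0.7]
width: 0.449
```

Run:
```python
from h import *
go(.5422,.1736,.475,-15.2); o,im=grab('wrist','w4'); K,M=T('wrist',o)
u,v=318,160; print(proj(K,M,(.5482,-.0385,.15)))
c=im[v-80:v+80,u-100:u+100,::-1]; cv2.imwrite('pics/w4c.png',cv2.resize(c,None,fx=4,fy=3.75,interpolation=3))
```

```text
pos [ 0.5488 -0.0388  0.4855] t 20.125 yaw -15.23 tilt z [ 1.8e-03  8.0e-04 -1.0e+00] units [ 6.78 -2.07  0.36] rz -0.0047119883960302705 F [ 0.2  0.7 -0.7] q7 [-0.83  0.21  0.92  1.83 -0.18  1.19 -0.12]
[317.04728509 196.31511393]
```

View pics/w4c.png

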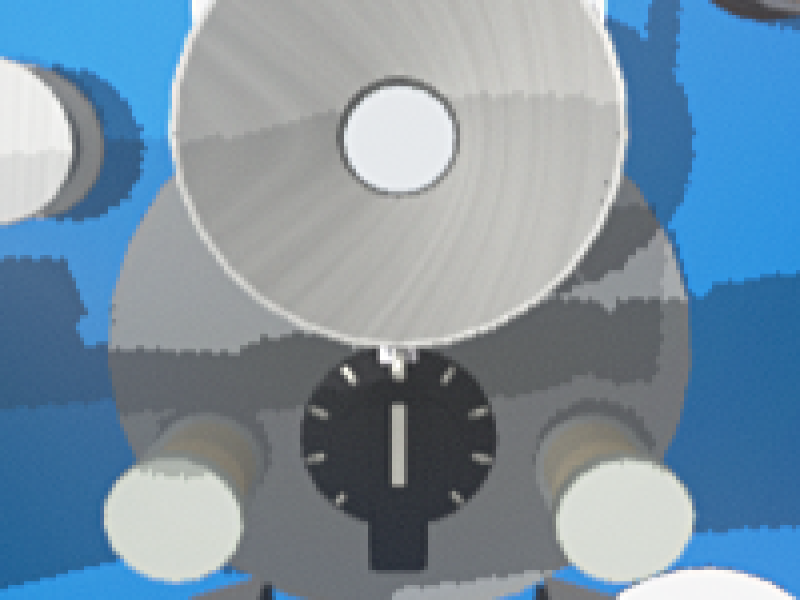

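Pointer (398,445) lies exactly on the long tick (398,365), and the vial's floor shows centred through the spout (400,137). Now to behind the lever ball, fingers shut.

play_rows([
  [-1, 0.4, -0.1, -0.1, 0, 0, 0],
  [-1, 0.8, -0.2, 0, 0, 0, 0],
  [-1, 0.9, -0.25, 0, 0, 0, 0],
  [-1, 0.9, -0.25, 0, 0, 0, 0],
  [-1, 0.9, -0.25, 0, 0, 0, 0],
  [-1, 0.9, -0.25, 0, 0, 0, 0],
  [-1, 0.9, -0.25, 0, 0, 0, 0],
  [-1, 0.9, -0.25, 0, 0, 0, 0],
  [-1, 0.8, -0.17, 0, 0, 0, 0],
  [-1, 0.5, -0.1, 0, 0, 0, 0],
  [-1, 0.17, 0, 0, 0, 0, 0],
  [-1, 0, 0, 0, 0, 0, 0],
])

```text
time_s: 21.68
ee_pos: [0.5526, 0.2107, 0.4874]
tool_rot: [0.795, 0.607, -0.0, 0.0]
wrist_force: [-0.4, -1.3, 0.0]
width: 0.004
```

Run:
```python
from h import *
go(.5531,.2137,.422,-15.2); print(r.get_obs()['width']*94); o,im=grab('wrist','w5'); K,M=T('wrist',o)
print(proj(K,M,(.5422,.1736,.2335)))
m=(im.max(2)<60).astype(np.uint8)
n,l,s,c=cv2.connectedComponentsWithStats(m)
for i in range(1,n):
    if 60<s[i][4]<9000: print(s[i],c[i])
```

```text
pos [0.5526 0.2107 0.4874] t 21.675 yaw -15.28 tilt z [-0.e+00 -5.e-04 -1.e+00] units [ 0.1  -0.01  2.18] rz -0.013970854446505667 F [-0.4 -1.3  0. ] q7 [-1.12  0.28  0.81  1.73 -0.22  1.22 -0.52]
0.39415172019063643
[317.80239448 262.27453302]
[ 501    0  139   75 5928] [584.31882591  34.36032389]
[326  41  13  14 102] [332.19607843  47.29411765]
[176  43  33  43  94] [191.62765957  63.59574468]
[291  42  16  18 154] [298.44155844  50.31168831]
[523 190  27  44 595] [536.39663866 211.15966387]
[425 202  29  24 212] [434.66037736 208.48113208]
[520 229  26  22 256] [534.25      240.3359375]
[315 237   8  91 449] [318.54788419 283.23608018]
[ 39 343  43   6 118] [ 58.61864407 346.57627119]
[560 344  39   5  72] [580.27777778 346.83333333]
[   0  359  161   41 1185] [ 23.8278481  385.76877637]
[ 493  358  147   42 1243] [616.49718423 385.19629928]
[142 369  30  17 139] [157.69064748 379.89208633]
[414 375  12  19 133] [419.35338346 384.72932331]
[162 399 113   1 113] [218. 399.]
```

View pics/w5.png

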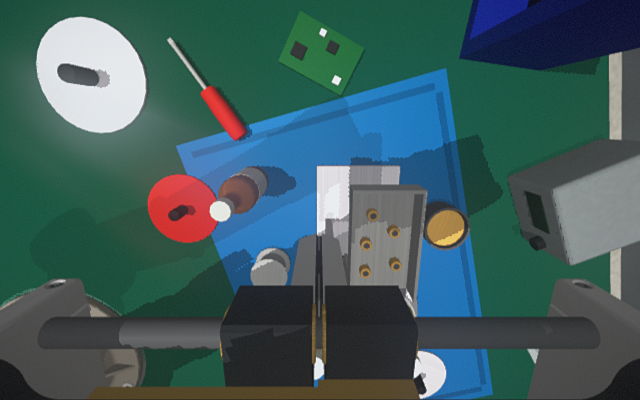

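The fingers (318,280) line up with the hidden ball and are clear of the pan (350–425). Descend behind the ball and begin the push.

play_rows([
  [-1, 0.1, 0, 0.5, 0, 0, 0],
  [-1, 0, 0, 0.7, 0, 0, 0],
  [-1, 0, 0, 0.6, 0, 0, 0],
  [-1, 0, 0, 0.37, 0, 0, 0],
  [-1, 0, 0, 0, 0, 0, 0],
  [-1, -0.3, 0, 0, 0, 0, 0],
  [-1, -0.3, 0, 0, 0, 0, 0],
  [-1, -0.2, 0, 0, 0, 0, 0],
  [-1, -0.2, 0, 0, 0, 0, 0],
  [-1, -0.2, 0, 0, 0, 0, 0],
  [-1, -0.2, 0, 0, 0, 0, 0],
])

```text
time_s: 23.1
ee_pos: [0.542, 0.1732, 0.4226]
tool_rot: [0.795, 0.607, 0.0, -0.0]
wrist_force: [0.3, 2.7, 1.8]
width: 0.001
```

Run:
```python
from h import *
go(.5695-.058+.043*.26,.0435+.0156+.043*.966,.422,-15.2)
grab('side','s2'); c=cv2.imread('pics/s2.png')[90:250,220:400]; cv2.imwrite('pics/s2c.png',cv2.resize(c,None,fx=3.7,fy=3.7,interpolation=3))
```

```text
pos [0.542  0.1732 0.4226] t 23.1 yaw -15.23 tilt z [ 3.e-04  3.e-04 -1.e+00] units [-2.5   0.01  0.02] rz -0.0056047329069041875 F [0.3 2.7 1.8] q7 [-1.07  0.3   0.8   1.86 -0.24  1.08 -0.44]
```

View pics/s2c.png

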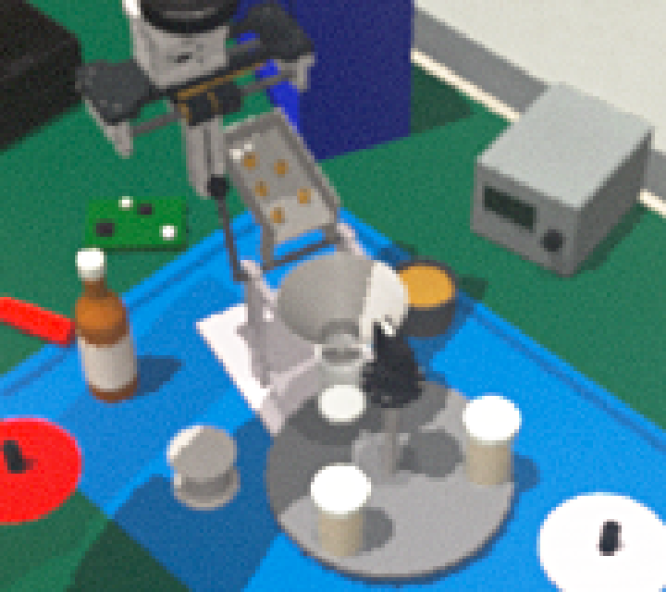

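The ball (217,186) is being pushed squarely and the pan is tilting, with the cover lying knob up at right. I'll finish the push and hold.

play_rows([
  [-1, -0.2, 0, 0, 0, 0, 0],
  [-1, -0.2, 0, 0, 0, 0, 0],
  [-1, -0.2, 0, 0, 0, 0, 0],
  [-1, -0.2, 0, 0, 0, 0, 0],
  [-1, -0.2, 0, 0, 0, 0, 0],
  [-1, -0.2, 0, 0, 0, 0, 0],
  [-1, -0.2, 0, 0, 0, 0, 0],
  [-1, -0.2, 0, 0, 0, 0, 0],
  [-1, -0.2, 0, 0, 0, 0, 0],
  [-1, -0.2, 0, 0, 0, 0, 0],
  [-1, -0.2, 0, 0, 0, 0, 0],
  [-1, -0.2, 0, 0, 0, 0, 0],
  [-1, 0, 0, 0, 0, 0, 0],
  [-1, 0, 0, 0, 0, 0, 0],
  [-1, 0, 0, 0, 0, 0, 0],
  [-1, 0, 0, 0, 0, 0, 0],
  [-1, 0, 0, 0, 0, 0, 0],
  [-1, 0, 0, 0, 0, 0, 0],
])

```text
time_s: 25.4
ee_pos: [0.5232, 0.1041, 0.4224]
tool_rot: [0.795, 0.607, 0.0, 0.0]
wrist_force: [0.6, 1.5, 2.8]
width: 0.008
```

Run:
```python
from h import *
go(.5695-.058+.043*.26,.0435+.0156+.043*.966,.422,-15.2)
_,a=grab('side','s3');_,b=grab('wrist','w6')
a=cv2.resize(a[90:250,220:400],None,fx=2.2,fy=2.5,interpolation=3);b=cv2.resize(b[100:400,220:520],(400,400))
cv2.imwrite('pics/m3.png',np.hstack([a,b])[:,:,::-1])
```

```text
pos [0.5232 0.1041 0.4224] t 25.4 yaw -15.24 tilt z [ 1.e-04 -1.e-04 -1.e+00] units [-0.11  0.01  0.01] rz -0.007247630012171985 F [0.6 1.5 2.8] q7 [-1.03  0.23  0.84  1.94 -0.19  1.06 -0.37]
```

View pics/m3.png

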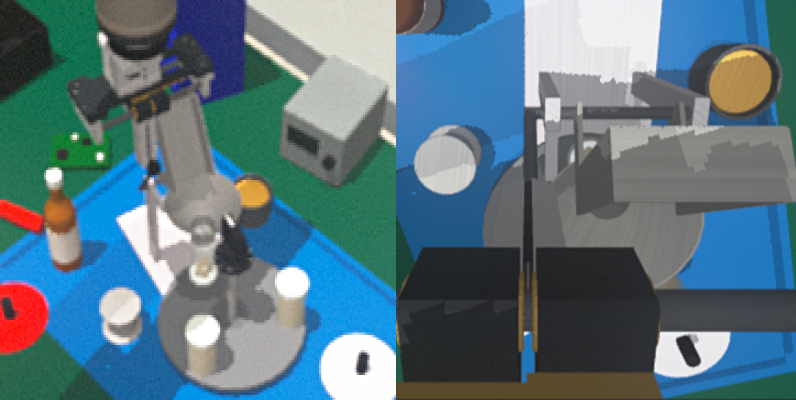

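The pan is tipped and brass shows in the vial (204,268). I'll push a few mm further to the full tip, hold, then retreat gently with the lever following.

play_rows([
  [-1, -0.1, 0, 0, 0, 0, 0],
  [-1, -0.1, 0, 0, 0, 0, 0],
  [-1, 0, 0, 0, 0, 0, 0],
  [-1, 0, 0, 0, 0, 0, 0],
  [-1, 0, 0, 0, 0, 0, 0],
  [-1, 0, 0, 0, 0, 0, 0],
  [-1, 0, 0, 0, 0, 0, 0],
])

```text
time_s: 26.38
ee_pos: [0.5217, 0.0999, 0.4222]
tool_rot: [0.794, 0.608, 0.001, -0.0]
wrist_force: [6.2, 13.1, -7.3]
width: 0.004
```

play_rows([
  [-1, 0.15, 0, 0, 0, 0, 0],
  [-1, 0.2, 0, 0, 0, 0, 0],
  [-1, 0.2, 0, 0, 0, 0, 0],
  [-1, 0.2, 0, 0, 0, 0, 0],
  [-1, 0.2, 0, 0, 0, 0, 0],
  [-1, 0.2, 0, 0, 0, 0, 0],
  [-1, 0.2, 0, 0, 0, 0, 0],
  [-1, 0.2, 0, 0, 0, 0, 0],
  [-1, 0.2, 0, 0, 0, 0, 0],
  [-1, 0.2, 0, 0, 0, 0, 0],
  [-1, 0.2, 0, 0, 0, 0, 0],
  [-1, 0.2, 0, 0, 0, 0, 0],
  [-1, 0.2, 0, 0, 0, 0, 0],
  [-1, 0.2, 0, 0, 0, 0, 0],
  [-1, 0.2, 0, 0, 0, 0, 0],
  [-1, 0.2, 0, 0, 0, 0, 0],
  [-1, 0.2, 0, 0, 0, 0, 0],
  [-1, 0.2, 0, 0, 0, 0, 0],
  [-1, 0.3, 0, 0, 0, 0, 0],
  [-1, 0.4, 0, 0, 0, 0, 0],
])

```text
time_s: 28.88
ee_pos: [0.5553, 0.2218, 0.4224]
tool_rot: [0.795, 0.607, 0.0, -0.0]
wrist_force: [0.1, -0.9, 1.0]
width: 0.004
```

play_rows([
  [-1, 0, 0, -0.5, 0, 0, 0],
  [-1, 0, 0, -0.9, 0, 0, 0],
  [-1, 0, 0, -0.9, 0, 0, 0],
  [-1, 0, 0, -0.9, 0, 0, 0],
  [-1, 0, 0, -0.5, 0, 0, 0],
  [-1, -0.5, 0.4, 0, 0, 0, 0],
  [-1, -0.9, 0.5, 0, 0, 0, 0],
  [-1, -0.9, 0.5, 0, 0, 0, 0],
  [-1, -0.9, 0.5, 0, 0, 0, 0],
  [-1, -0.6, 0.1, 0, 0, 0, 0],
  [-1, 0, 0, 0, 0, 0, 0],
])

```text
time_s: 30.25
ee_pos: [0.5828, 0.0938, 0.5331]
tool_rot: [0.795, 0.606, -0.0, -0.0]
wrist_force: [-0.4, -0.2, 0.6]
width: 0.004
```

Run:
```python
from h import *
go(.57,.04,.5,-15.2)
_,a=grab('side','s4');_,b=grab('wrist','w7')
a=cv2.resize(a[90:250,220:400],None,fx=2.2,fy=2.5,interpolation=3);b=cv2.resize(b[0:300,170:470],(400,400))
cv2.imwrite('pics/m4.png',np.hstack([a,b])[:,:,::-1])
```

```text
pos [0.5828 0.0938 0.5331] t 30.25 yaw -15.39 tilt z [-5.e-04 -0.e+00 -1.e+00] units [-1.84  0.07  1.1 ] rz -0.033191929444722094 F [-0.4 -0.2  0.6] q7 [-0.96  0.26  0.87  1.67 -0.2   1.31 -0.33]
```

View pics/m4.png

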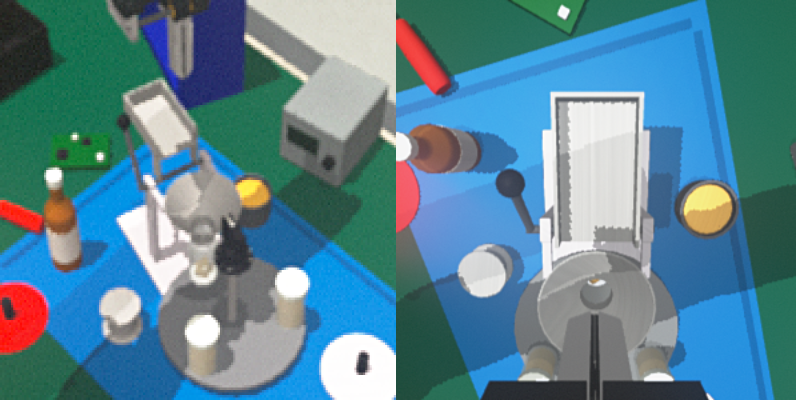

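I've used all 12 views. The last shows the pan empty and level and nothing loose on the mat. As a final numeric check, I'll look straight down the spout for brass pixels.

play_rows([
  [-1, -0.5, 0, 0, 0, 0, 0],
  [-1, -0.9, 0, 0, 0, 0, 0],
  [-1, -0.9, 0, 0, 0, 0, 0],
  [-1, -0.9, 0, 0, 0, 0, 0],
  [-1, -0.8, 0, 0, 0, 0, 0],
  [-1, -0.5, 0.07, 0, 0, 0, 0],
  [-1, 0, 0, 0, 0, 0, 0],
])

```text
time_s: 31.22
ee_pos: [0.5495, -0.0364, 0.5335]
tool_rot: [0.795, 0.606, 0.0, 0.0]
wrist_force: [0.4, 0.2, -0.6]
width: 0.009
```

Run:
```python
from h import *
np.set_printoptions(precision=3,suppress=True)
go(.57,.04,.5,-15.2)
def brass(im):
    h=cv2.cvtColor(im,cv2.COLOR_RGB2HSV); return cv2.inRange(h,(12,80,60),(30,255,255))
o,im=grab('wrist','w8');K,M=T('wrist',o)
print('spout end',proj(K,M,(.5695,.0435,.104)),'floor',proj(K,M,(.5695,.0435,.03)))
n,l,s,c=cv2.connectedComponentsWithStats(brass(im))
for i in range(1,n):
    if s[i][4]>4: print(s[i],c[i],'z=.1:',onz(K,M,*c[i],.1)[:2],'z=.03:',onz(K,M,*c[i],.03)[:2])
u,v=proj(K,M,(.5695,.0435,.06)).astype(int)
g=brass(im)[v-16:v+17,u-16:u+17]>0
print('\n'.join(''.join('#' if x else '.' for x in q) for q in g))
K2,M2=T('side')
_,b=grab('side','s5'); n,l,s,c=cv2.connectedComponentsWithStats(brass(b))
for i in range(1,n):
    if s[i][4]>3 and 200<c[i][0]<420 and 90<c[i][1]<320: print('side',s[i],c[i])
print('vial in side',proj(K2,M2,(.5695,.0435,.035)),proj(K2,M2,(.5695,.0435,.099)))
```

```text
pos [ 0.549 -0.036  0.533] t 31.225 yaw -15.33 tilt z [ 0.  0. -1.] units [ 2.64 -0.01  1.12] rz -0.023529454886518815 F [ 0.4  0.2 -0.6] q7 [-0.86  0.16  0.93  1.75 -0.14  1.29 -0.16]
spout end [316.666 118.413] floor [316.913 118.769]
[164   0   8   9  31] [167.806   2.645] z=.1: [0.431 0.221] z=.03: [0.408 0.252]
[172   9   3   3   6] [173.167  10.   ] z=.1: [0.435 0.212] z=.03: [0.412 0.241]
[ 389   41   40   45 1397] [408.558  63.099] z=.1: [0.7   0.078] z=.03: [0.722 0.084]
[314 110  14  14  91] [320.451 115.736] z=.1: [0.575 0.045] z=.03: [0.576 0.046]
[309 116  12  13  77] [314.468 122.299] z=.1: [0.565 0.039] z=.03: [0.564 0.039]
[ 163  294   67   26 1224] [196.722 307.326] z=.1: [ 0.307 -0.186] z=.03: [ 0.262 -0.224]
[312 304   4  60 232] [313.513 333.97 ] z=.1: [ 0.473 -0.284] z=.03: [ 0.457 -0.339]
[322 304   5  61 232] [323.547 334.082] z=.1: [ 0.489 -0.289] z=.03: [ 0.476 -0.344]
[409 308   5  10  10] [411.3 312.5] z=.1: [ 0.636 -0.286] z=.03: [ 0.648 -0.342]
[170 340  53  26 688] [200.417 355.743] z=.1: [ 0.278 -0.275] z=.03: [ 0.228 -0.329]
[  87  341  341   59 5307] 
[... 758 characters left out ...]
####....#####.....
.............#######....###......
..............#######............
..............#######............
.............#######.............
..............#####..............
..............####...............
.................................
.................................
.................................
.................................
.................................
.................................
side [341 107   9   4  11] [345.455 108.364]
side [323 111  17   8  38] [330.237 114.816]
side [322 120   5   7  16] [324.5   122.688]
side [327 161  16  13 153] [334.778 166.869]
side [240 165  13  18 148] [245.635 173.615]
vial in side [312.233 197.114] [312.105 184.592]
```

```bash
python3 -c "
from h import *
print(r.close_job())"
```

```text
the job is handed in; nothing more can be done
None
```

I did all the steps in the order asked and handed the job in at about 31 s. The one thing I could not confirm outright is that all five spacers are in the vial.

- **Cover:** I lifted it off the funnel by its knob and set it down on the free part of the mat near (0.63, −0.22). It settled at 18 N and lies flat, knob up, in the later images.
- **Turntable:** I turned the knob about 48° clockwise. A close look showed the pointer on the long tick and the vial's floor centred through the spout.
- **Pan:** I pushed the lever ball to the stop, where the wrist force reached about 16 N, then backed off slowly with the lever following. The last picture shows the pan empty and level, and the arm ended clear of everything.
- **Spacers:** Brass was visible in the vial. From above, the brass seen through the spout covers about 168 pixels, roughly what five spacers would show. They overlap, so I could not count them one by one. The colour checks found no brass left in the pan, and no spacer showed loose on the bench.
- **Other objects:** The arm did not touch anything else. I did not measure their positions again at the end.

The wrist camera and the fixed cameras disagreed by about 2 mm, which made no difference to any grasp. The final colour check on the side image did not pick up the pale brass through the glass, so the evidence for the vial's contents is the earlier side crop and the view from above.

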